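Charge the dry box with drying tablets

TASK

Charge the opened dry box: take the open tube of drying tablets out of the slant rack and, from low over the steel pan, shake the eight tablets out evenly, so that all lie in the pan, at least two in each of its three bays and none heaped above the rim. Do not touch the tablets with the gripper. Then lay the empty tube back in its own place in the rack, the same way round, without dropping it, and leave everything else where it is.

Things in the scene. Friction and masses are not known exactly. Their poses are not given: they have to be found in the camera images.
- tube: The open shaker tube: clear plastic, 39 mm outside diameter, 34 mm bore, 170 mm long, one end closed, the other an open mouth; 60 g. Origin at mid-length on its axis; its x axis runs from mouth (x = -85 mm) to closed end. It starts in one of the rack's two lanes, slanted 0.21 rad mouth up and roughly towards the robot, middle 78 mm high, eight tablets in a row at its closed end.
- tube_mouth (a point): Centre of the tube's open mouth. Mouth up, the tablets stay in. Mouth down by 13 to 20 degrees they stay put until the tube is shaken along its axis: a jerk back (10 to 30 mm in about 0.1 s) and a slower return walk them 3 to 15 mm nearer the mouth, and they drop one or two at a time, some 2 cm beyond it. Beyond 30 to 40 degrees they slide out by themselves, in a rush.
- tube_base (a point): Centre of the outer face of the closed end of the shaker tube (the closed end is 4 mm thick)
- rack: Grey slant rack, fixed, foot 172 x 184 mm, origin on the bench under the tubes' middle, -x towards the robot. Two lanes along x at y = -52 and +52 mm. Per lane a tube lies in two open V notches, 50 mm either side of its middle (flanks 45 degrees), slanted 0.21 rad down to +x, an end stop 2 mm past its closed end; 80 mm free between the notches, 45 mm free under the middle. Tubes lift straight up.
- drybase: Base of the dry box, fixed: grey plinth 170 (x) x 296 (y) x 12 mm carrying an open stainless desiccant pan 126 (x) x 246 (y) mm, walls 2.5 mm, rim 40 mm above the bench, floor at 14 mm. Two pressed cross ribs 7 mm high, 5 mm wide, at y = -41 and +41 mm, part the pan into three bays along y (bay centres y = -82, 0, +82 mm). Origin under its centre, on the bench.
- tab1: One of the eight pale clay drying tablets, a disc 24 mm across and 14 mm thick, 10 g. Origin at its centre, x along its axis.
- tab2: One of the eight pale clay drying tablets, a disc 24 mm across and 14 mm thick, 10 g. Origin at its centre, x along its axis.
- tab3: One of the eight pale clay drying tablets, a disc 24 mm across and 14 mm thick, 10 g. Origin at its centre, x along its axis.
- tab4: One of the eight pale clay drying tablets, a disc 24 mm across and 14 mm thick, 10 g. Origin at its centre, x along its axis.
- tab5: One of the eight pale clay drying tablets, a disc 24 mm across and 14 mm thick, 10 g. Origin at its centre, x along its axis.
- tab6: One of the eight pale clay drying tablets, a disc 24 mm across and 14 mm thick, 10 g. Origin at its centre, x along its axis.
- tab7: One of the eight pale clay drying tablets, a disc 24 mm across and 14 mm thick, 10 g. Origin at its centre, x along its axis.
- tab8: One of the eight pale clay drying tablets, a disc 24 mm across and 14 mm thick, 10 g. Origin at its centre, x along its axis.
- capped: Bystander: a full tube of the same size closed with a white screw cap, lying in the rack's other lane. Origin at mid-length on the axis, x towards the end away from the cap.
- oil: Bystander: small amber immersion-oil bottle standing, 38 mm across, 75 mm tall. Origin under its centre.
- objective: Bystander: steel microscope objective standing, 32 mm across, 58 mm tall. Origin under its centre.
- tweezers: Bystander: steel tweezers lying flat, 125 mm long, about 8 mm high. Origin under the middle.
Things that resemble listed ones, but are neither listed nor needed, are in the scene too. Leave any orange look-alike of the tube alone.

How it is judged (in metres and radians):
On the way, in this order (a step that is already met when the one before it is completed fails the run):
1. the open tube is lifted out of the rack with all eight tablets in it (distance of tube from where it was at the start of the episode above 0.05 m and contact force between the fingers and tube above 0.5 N and distance between each of tab1, tab2, tab3, tab4, tab5, tab6, tab7, tab8 and tube below 0.09 m), for 0.1 s.
2. all eight tablets are in the pan, at least two in each bay and none heaped above the rim, with the tube still in the gripper (x of tab1 in the frame of drybase between -0.063 and 0.063 m and y of tab1 in the frame of drybase between -0.123 and 0.123 m and z of tab1 in the frame of drybase between 0.012 and 0.045 m and x of tab2 in the frame of drybase between -0.063 and 0.063 m and y of tab2 in the frame of drybase between -0.123 and 0.123 m and z of tab2 in the frame of drybase between 0.012 and 0.045 m and x of tab3 in the frame of drybase between -0.063 and 0.063 m and y of tab3 in the frame of drybase between -0.123 and 0.123 m and z of tab3 in the frame of drybase between 0.012 and 0.045 m and x of tab4 in the frame of drybase between -0.063 and 0.063 m and y of tab4 in the frame of drybase between -0.123 and 0.123 m and z of tab4 in the frame of drybase between 0.012 and 0.045 m and x of tab5 in the frame of drybase between -0.063 and 0.063 m and y of tab5 in the frame of drybase between -0.123 and 0.123 m and z of tab5 in the frame of drybase between 0.012 and 0.045 m and x of tab6 in the frame of drybase between -0.063 and 0.063 m and y of tab6 in the frame of drybase between -0.123 and 0.123 m and z of tab6 in the frame of drybase between 0.012 and 0.045 m and x of tab7 in the frame of drybase between -0.063 and 0.063 m and y of tab7 in the frame of drybase between -0.123 and 0.123 m and z of tab7 in the frame of drybase between 0.012 and 0.045 m and x of tab8 in the frame of drybase between -0.063 and 0.063 m and y of tab8 in the frame of drybase between -0.123 and 0.123 m and z of tab8 in the frame of drybase between 0.012 and 0.045 m and ((y of tab1 in the frame of drybase below -0.041 m and y of any of tab2, tab3, tab4, tab5, tab6, tab7, tab8 in the frame of drybase below -0.041 m) or (y of tab2 in the frame of drybase below -0.041 m and y of any of tab3, tab4, tab5, tab6, tab7, tab8 in the frame of drybase below -0.041 m) or (y of tab3 in the frame of drybase below -0.041 m and y of any of tab4, tab5, tab6, tab7, tab8 in the frame of drybase below -0.041 m) or (y of tab4 in the frame of drybase below -0.041 m and y of any of tab5, tab6, tab7, tab8 in the frame of drybase below -0.041 m) or (y of tab5 in the frame of drybase below -0.041 m and y of any of tab6, tab7, tab8 in the frame of drybase below -0.041 m) or (y of tab6 in the frame of drybase below -0.041 m and y of any of tab7, tab8 in the frame of drybase below -0.041 m) or (y of tab7 in the frame of drybase below -0.041 m and y of tab8 in the frame of drybase below -0.041 m)) and ((y of tab1 in the frame of drybase between -0.041 and 0.041 m and (y of tab2 in the frame of drybase between -0.041 and 0.041 m or y of tab3 in the frame of drybase between -0.041 and 0.041 m or y of tab4 in the frame of drybase between -0.041 and 0.041 m or y of tab5 in the frame of drybase between -0.041 and 0.041 m or y of tab6 in the frame of drybase between -0.041 and 0.041 m or y of tab7 in the frame of drybase between -0.041 and 0.041 m or y of tab8 in the frame of drybase between -0.041 and 0.041 m)) or (y of tab2 in the frame of drybase between -0.041 and 0.041 m and (y of tab3 in the frame of drybase between -0.041 and 0.041 m or y of tab4 in the frame of drybase between -0.041 and 0.041 m or y of tab5 in the frame of drybase between -0.041 and 0.041 m or y of tab6 in the frame of drybase between -0.041 and 0.041 m or y of tab7 in the frame of drybase between -0.041 and 0.041 m or y of tab8 in the frame of drybase between -0.041 and 0.041 m)) or (y of tab3 in the frame of drybase between -0.041 and 0.041 m and (y of tab4 in the frame of drybase between -0.041 and 0.041 m or y of tab5 in the frame of drybase between -0.041 and 0.041 m or y of tab6 in the frame of drybase between -0.041 and 0.041 m or y of tab7 in the frame of drybase between -0.041 and 0.041 m or y of tab8 in the frame of drybase between -0.041 and 0.041 m)) or (y of tab4 in the frame of drybase between -0.041 and 0.041 m and (y of tab5 in the frame of drybase between -0.041 and 0.041 m or y of tab6 in the frame of drybase between -0.041 and 0.041 m or y of tab7 in the frame of drybase between -0.041 and 0.041 m or y of tab8 in the frame of drybase between -0.041 and 0.041 m)) or (y of tab5 in the frame of drybase between -0.041 and 0.041 m and (y of tab6 in the frame of drybase between -0.041 and 0.041 m or y of tab7 in the frame of drybase between -0.041 and 0.041 m or y of tab8 in the frame of drybase between -0.041 and 0.041 m)) or (y of tab6 in the frame of drybase between -0.041 and 0.041 m and (y of tab7 in the frame of drybase between -0.041 and 0.041 m or y of tab8 in the frame of drybase between -0.041 and 0.041 m)) or (y of tab7 in the frame of drybase between -0.041 and 0.041 m and y of tab8 in the frame of drybase between -0.041 and 0.041 m)) and ((y of tab1 in the frame of drybase above 0.041 m and y of any of tab2, tab3, tab4, tab5, tab6, tab7, tab8 in the frame of drybase above 0.041 m) or (y of tab2 in the frame of drybase above 0.041 m and y of any of tab3, tab4, tab5, tab6, tab7, tab8 in the frame of drybase above 0.041 m) or (y of tab3 in the frame of drybase above 0.041 m and y of any of tab4, tab5, tab6, tab7, tab8 in the frame of drybase above 0.041 m) or (y of tab4 in the frame of drybase above 0.041 m and y of any of tab5, tab6, tab7, tab8 in the frame of drybase above 0.041 m) or (y of tab5 in the frame of drybase above 0.041 m and y of any of tab6, tab7, tab8 in the frame of drybase above 0.041 m) or (y of tab6 in the frame of drybase above 0.041 m and y of any of tab7, tab8 in the frame of drybase above 0.041 m) or (y of tab7 in the frame of drybase above 0.041 m and y of tab8 in the frame of drybase above 0.041 m)) and contact force between the fingers and tube above 0.5 N), for 0.2 s.
At the end, for the whole second after the job is handed in: All eight tablets rest in the pan, at least two (by their centres) in each of the three bays, none heaped above the rim (no centre over 45 mm above the bench); the empty tube lies released and at rest in its own lane of the rack, both ends within 25 mm of where they started (x of tab1 in the frame of drybase between -0.063 and 0.063 m and y of tab1 in the frame of drybase between -0.123 and 0.123 m and z of tab1 in the frame of drybase between 0.012 and 0.045 m and x of tab2 in the frame of drybase between -0.063 and 0.063 m and y of tab2 in the frame of drybase between -0.123 and 0.123 m and z of tab2 in the frame of drybase between 0.012 and 0.045 m and x of tab3 in the frame of drybase between -0.063 and 0.063 m and y of tab3 in the frame of drybase between -0.123 and 0.123 m and z of tab3 in the frame of drybase between 0.012 and 0.045 m and x of tab4 in the frame of drybase between -0.063 and 0.063 m and y of tab4 in the frame of drybase between -0.123 and 0.123 m and z of tab4 in the frame of drybase between 0.012 and 0.045 m and x of tab5 in the frame of drybase between -0.063 and 0.063 m and y of tab5 in the frame of drybase between -0.123 and 0.123 m and z of tab5 in the frame of drybase between 0.012 and 0.045 m and x of tab6 in the frame of drybase between -0.063 and 0.063 m and y of tab6 in the frame of drybase between -0.123 and 0.123 m and z of tab6 in the frame of drybase between 0.012 and 0.045 m and x of tab7 in the frame of drybase between -0.063 and 0.063 m and y of tab7 in the frame of drybase between -0.123 and 0.123 m and z of tab7 in the frame of drybase between 0.012 and 0.045 m and x of tab8 in the frame of drybase between -0.063 and 0.063 m and y of tab8 in the frame of drybase between -0.123 and 0.123 m and z of tab8 in the frame of drybase between 0.012 and 0.045 m and ((y of tab1 in the frame of drybase below -0.041 m and y of any of tab2, tab3, tab4, tab5, tab6, tab7, tab8 in the frame of drybase below -0.041 m) or (y of tab2 in the frame of drybase below -0.041 m and y of any of tab3, tab4, tab5, tab6, tab7, tab8 in the frame of drybase below -0.041 m) or (y of tab3 in the frame of drybase below -0.041 m and y of any of tab4, tab5, tab6, tab7, tab8 in the frame of drybase below -0.041 m) or (y of tab4 in the frame of drybase below -0.041 m and y of any of tab5, tab6, tab7, tab8 in the frame of drybase below -0.041 m) or (y of tab5 in the frame of drybase below -0.041 m and y of any of tab6, tab7, tab8 in the frame of drybase below -0.041 m) or (y of tab6 in the frame of drybase below -0.041 m and y of any of tab7, tab8 in the frame of drybase below -0.041 m) or (y of tab7 in the frame of drybase below -0.041 m and y of tab8 in the frame of drybase below -0.041 m)) and ((y of tab1 in the frame of drybase between -0.041 and 0.041 m and (y of tab2 in the frame of drybase between -0.041 and 0.041 m or y of tab3 in the frame of drybase between -0.041 and 0.041 m or y of tab4 in the frame of drybase between -0.041 and 0.041 m or y of tab5 in the frame of drybase between -0.041 and 0.041 m or y of tab6 in the frame of drybase between -0.041 and 0.041 m or y of tab7 in the frame of drybase between -0.041 and 0.041 m or y of tab8 in the frame of drybase between -0.041 and 0.041 m)) or (y of tab2 in the frame of drybase between -0.041 and 0.041 m and (y of tab3 in the frame of drybase between -0.041 and 0.041 m or y of tab4 in the frame of drybase between -0.041 and 0.041 m or y of tab5 in the frame of drybase between -0.041 and 0.041 m or y of tab6 in the frame of drybase between -0.041 and 0.041 m or y of tab7 in the frame of drybase between -0.041 and 0.041 m or y of tab8 in the frame of drybase between -0.041 and 0.041 m)) or (y of tab3 in the frame of drybase between -0.041 and 0.041 m and (y of tab4 in the frame of drybase between -0.041 and 0.041 m or y of tab5 in the frame of drybase between -0.041 and 0.041 m or y of tab6 in the frame of drybase between -0.041 and 0.041 m or y of tab7 in the frame of drybase between -0.041 and 0.041 m or y of tab8 in the frame of drybase between -0.041 and 0.041 m)) or (y of tab4 in the frame of drybase between -0.041 and 0.041 m and (y of tab5 in the frame of drybase between -0.041 and 0.041 m or y of tab6 in the frame of drybase between -0.041 and 0.041 m or y of tab7 in the frame of drybase between -0.041 and 0.041 m or y of tab8 in the frame of drybase between -0.041 and 0.041 m)) or (y of tab5 in the frame of drybase between -0.041 and 0.041 m and (y of tab6 in the frame of drybase between -0.041 and 0.041 m or y of tab7 in the frame of drybase between -0.041 and 0.041 m or y of tab8 in the frame of drybase between -0.041 and 0.041 m)) or (y of tab6 in the frame of drybase between -0.041 and 0.041 m and (y of tab7 in the frame of drybase between -0.041 and 0.041 m or y of tab8 in the frame of drybase between -0.041 and 0.041 m)) or (y of tab7 in the frame of drybase between -0.041 and 0.041 m and y of tab8 in the frame of drybase between -0.041 and 0.041 m)) and ((y of tab1 in the frame of drybase above 0.041 m and y of any of tab2, tab3, tab4, tab5, tab6, tab7, tab8 in the frame of drybase above 0.041 m) or (y of tab2 in the frame of drybase above 0.041 m and y of any of tab3, tab4, tab5, tab6, tab7, tab8 in the frame of drybase above 0.041 m) or (y of tab3 in the frame of drybase above 0.041 m and y of any of tab4, tab5, tab6, tab7, tab8 in the frame of drybase above 0.041 m) or (y of tab4 in the frame of drybase above 0.041 m and y of any of tab5, tab6, tab7, tab8 in the frame of drybase above 0.041 m) or (y of tab5 in the frame of drybase above 0.041 m and y of any of tab6, tab7, tab8 in the frame of drybase above 0.041 m) or (y of tab6 in the frame of drybase above 0.041 m and y of any of tab7, tab8 in the frame of drybase above 0.041 m) or (y of tab7 in the frame of drybase above 0.041 m and y of tab8 in the frame of drybase above 0.041 m)) and linear speed of each of tab1, tab2, tab3, tab4, tab5, tab6, tab7, tab8, tube below 0.03 m/s and distance of each of tube_mouth, tube_base from where it was at the start of the episode below 0.025 m); the robot touches nothing.
It fails at once if the gripper touches a tablet (contact force between the fingers and tab1 above 0.5 N or contact force between the fingers and tab2 above 0.5 N or contact force between the fingers and tab3 above 0.5 N or contact force between the fingers and tab4 above 0.5 N or contact force between the fingers and tab5 above 0.5 N or contact force between the fingers and tab6 above 0.5 N or contact force between the fingers and tab7 above 0.5 N or contact force between the fingers and tab8 above 0.5 N).
It fails at once if a tablet falls from high up (faster than 1.9 m/s, a fall of some 18 cm) (linear speed of any of tab1, tab2, tab3, tab4, tab5, tab6, tab7, tab8 above 1.9 m/s).
It fails at once if the tube is dropped (moves at more than 0.45 m/s out of the gripper, a fall of some 10 mm) (contact force between the fingers and tube below 0.05 N and linear speed of tube above 0.45 m/s).
It fails at once if a bystander is shifted by more than 20 mm (distance of any of capped, oil, objective, tweezers from where it was at the start of the episode above 0.02 m).
It also fails if it takes over 72 s, if anything falls off the work surface, if the arm or the gripper's body presses on something with over 40 N, if the wrist force passes 120 N, or if a joint passes its speed limit or range.

ROBOT

A 7-joint arm with a two-finger parallel gripper is mounted at the origin on the work surface. World frame = base frame: x ahead of the robot, y to its left, z up, the work surface at z = 0. Lengths are in mm, angles in rad, forces in N, time in s.
With the tool pointing down it reaches from about 400 to 875 mm from the base axis. Payload 19.3 kg.
Tool frame: the origin (TCP) lies at the very end of the fingers, on their centre line; the grasp point (between the pads) lies 19 mm behind it (grip_point_offset is the z of the grasp point in the tool frame, in mm); z points along the fingers, y is the line along which they close (so a half turn about z gives the same grasp; the last joint's range is limited). The gripper opens to 85 mm and grips with 20 to 120 N. Pads are 22 mm wide; open, the fingers measure 114 mm over their backs; the gripper's body (76 mm by 85 mm) begins 54 mm behind the grasp point. The pads swing forward as they close: fully open they stand 13 mm farther back than shut.
Start: joints at [-1.393, 0.521, -0.036, 1.599, 0.021, 1.021, -0.113], TCP at [153.314, 605.895, 231.291] pointing down, gripper open.
Joint ranges: [-2.91, 2.91], [-0.3, 2.13], [-1.5, 1.42], [0.17, 2.43], [-1.26, 4.41], [0.16, 1.93], [-2.52, 2.52]. Speed limits (rad/s): [1.89, 1.89, 2.39, 2.39, 3.01, 3.01, 3.01].

INTERFACE

Orientations are given as a 3x3 rotation matrix whose columns are the frame's x, y, z axes.
In Python, from workcell import movep, movel, goto_joints, open_gripper, clamp, wait, inverse_kinematics, read_state, camera, PlanningError, finish_job, grip_point_offset gives the robot as it stands. Calls block until the motion is done:
- movep(position, orientation): joint-space move of the TCP to a pose.
- movel(position, frame=None, max_speed=150, guard=None): straight line of the TCP; frame=None keeps the orientation; max_speed is the mean speed in mm/s. With guard (N) it stops when the force on the tool has changed by that much, and returns True; else False.
- goto_joints(angles): joint-space move.
- open_gripper() and clamp(): open the fingers fully, or close them until they stop; the grip force is fixed at half the most.
- wait(seconds).
- inverse_kinematics(position, orientation): joint angles nearest the present ones, or None.
- read_state(): the state.
- camera(name): name is "side" or "top" or "wrist"; returns a dict with "image" (480x640x3 uint8, blue, green, red), "range_z" (480x640 float32, mm along the optical axis (not along the pixel's ray), 0 where there is no reading), "fx", "fy", "cx", "cy" (pixels), "cam_to_world" (4x4, takes a point from camera to world coordinates). Camera axes: x right, y up, looking along -z (the intrinsics and any distortion apply to the point x, -y, -z); pixel columns grow to the right and rows downward; lengths in mm; the calibration is good to about 2 mm. A picture is of the moment at which its call begins.
A pose or a line that the arm cannot do raises PlanningError and nothing moves.
- finish_job(): hands the job in; it is judged then, once.
The state is a dict: "time": time; "qpos": joint angles; "qvel": joint speeds; "joint_efforts": joint torques, N m; "eef_pos": TCP position; "tool_rot": TCP orientation; "ft_force": force on the tool from outside, world axes, zero at the start; "torque": the same for the moment, N m; "finger_gap": finger opening in mm; "gripper_force": force on a finger pad.
Only numpy, scipy, OpenCV 4.12 (cv2) and the standard library are available. Lean on these libraries where they do the work, as an engineer would, in place of code of your own. Each camera call takes 0.05 s, during which the arm holds its last target. There are 200 camera calls.

## Working session

There is one attempt and no reset: what is moved stays moved. The work goes in short steps, each a Python script; the robot and the scene stay as the last script left them, time stands still between calls to the robot, and variables do not carry over. Pictures are saved under pics/ and viewed, at most 13 in all, crops included, and the job is handed in when it is done.

```bash
mkdir -p pics; ls; python3 - <<'E'
from workcell import *
import cv2,numpy as np
print(grip_point_offset)
s=read_state();print(s['time'],s['eef_pos'],np.round(s['tool_rot'],3).tolist(),s['finger_gap'])
ims=[]
for n in ['top','side']:
    c=camera(n);np.savez('pics/%s0.npz'%n,**c);cv2.imwrite('pics/%s0.png'%n,c['image'])
    print(n,c['fx'],c['cx'],c['cy'],np.round(c['cam_to_world'],3).tolist())
    print([k for k in c], (c['range_z']>0).mean())
E
```

```text
pics
-18.700000000000003
0.0 [153.22785732 605.56923776 230.71211341] [[-0.969, 0.245, -0.0], [0.245, 0.969, -0.001], [-0.0, -0.001, -1.0]] 85.26701929692987
top 487.4130255092924 321.6363478753742 248.51711277100299 [[-0.018, 0.983, -0.181, 264.987], [-1.0, -0.015, 0.018, -118.64], [0.015, 0.181, 0.983, 1346.402], [0.0, 0.0, 0.0, 1.0]]
['image', 'range_z', 'fx', 'fy', 'cx', 'cy', 'cam_to_world'] 0.9960807291666667
side 565.0672585333348 318.8335578551937 248.21878269664433 [[0.996, 0.064, -0.066, 421.983], [-0.092, 0.679, -0.728, -951.962], [-0.002, 0.731, 0.682, 862.174], [0.0, 0.0, 0.0, 1.0]]
['image', 'range_z', 'fx', 'fy', 'cx', 'cy', 'cam_to_world'] 0.9959765625
```

View pics/top0.png

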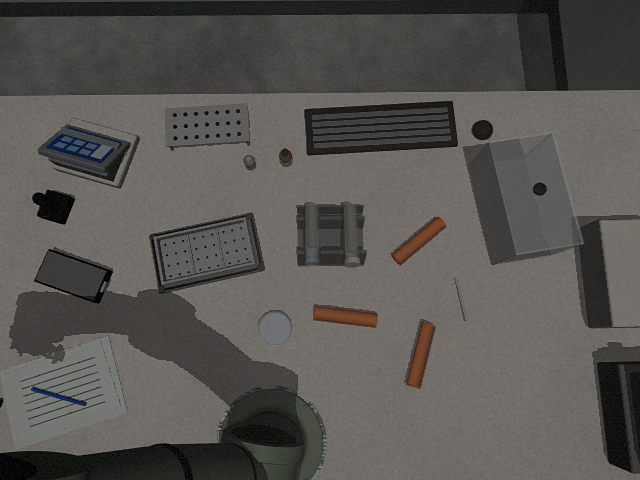

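View pics/side0.png

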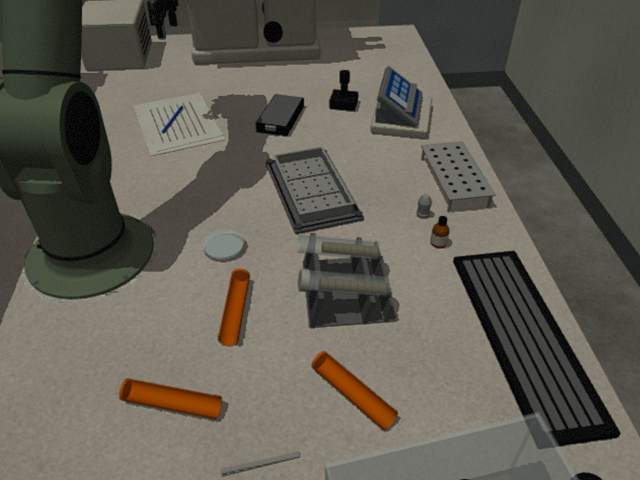

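The top view shows the rack at about (330,235) with two tubes at (311,233) and (350,233), and the pan at (207,252). Orange look-alikes and the bystanders lie around them. Next I zoom in on both tubes and measure the rack and pan.

```bash
cat > h.py <<'E'
import numpy as np,cv2
def load(n): return dict(np.load('pics/%s.npz'%n))
def world(c):
    h,w=c['range_z'].shape; v,u=np.mgrid[:h,:w]; z=c['range_z']
    p=np.stack([(u-c['cx'])/c['fx']*z,-(v-c['cy'])/c['fy']*z,-z,np.ones_like(z)],-1)
    return (p@np.array(c['cam_to_world']).T)[...,:3]
def ray(c,u,v,z):
    M=np.array(c['cam_to_world']);d=M[:3,:3]@[(u-c['cx'])/c['fx'],-(v-c['cy'])/c['fy'],-1.];o=M[:3,3]
    return o+d*(z-o[2])/d[2]
E
python3 - <<'E'
from h import *
t=load('top0');s=load('side0')
a=cv2.resize(t['image'][190:280,285:380],None,fx=4.2,fy=4.2,interpolation=2)
b=cv2.resize(s['image'][225:330,290:400],None,fx=3.6,fy=3.6,interpolation=2)
a=a[:378,:399];b=b[:378,:396]
h=min(len(a),len(b));cv2.imwrite('pics/crop.png',cv2.convertScaleAbs(np.hstack([a[:h],b[:h]]),alpha=1.6))
P=world(t);print('bench z',np.median(P[300:330,140:180,2]))
def rect(mask,lo,hi):
    q=P[...,:2][mask].astype(np.float32);r=cv2.minAreaRect(q);print(len(q),r,P[mask][:,2].max())
m=np.zeros(P.shape[:2],bool);m[200:305,135:275]=1
pan=m&(P[...,2]>6);rect(pan,0,0);rim=m&(P[...,2]>33);rect(rim,0,0)
for nm,d in (('rim',P[rim]),):print(nm,np.percentile(d[:,2],[5,50,95]))
m=np.zeros(P.shape[:2],bool);m[190:280,285:380]=1
rect(m&(P[...,2]>5),0,0)
for x0,x1 in((285,330),(331,380)):
    m2=np.zeros_like(m);m2[190:280,x0:x1]=1;k=m2&(P[...,2]>68)
    q=P[k];print('tube',q.min(0),q.max(0),len(q));rect(k,0,0)
    # top ridge
    for xs in np.arange(q[:,0].min(),q[:,0].max(),15):
        b=q[(q[:,0]>=xs)&(q[:,0]<xs+15)];i=b[:,2]>np.percentile(b[:,2],75)
        print(np.round([b[:,0].mean(),(b[:,1].min()+b[:,1].max())/2,np.ptp(b[:,1]),np.percentile(b[:,2],90)],1))
E
```

```text
bench z -1.228642090131416
6418 ((463.1070251464844, 122.80104064941406), (493.5477294921875, 382.8739318847656), 88.431396484375) 1346.401873147447
819 ((467.6851806640625, 74.00462341308594), (502.4443359375, 245.6505126953125), 69.5977554321289) 1346.401873147447
rim [  34.52421723   39.55428953 1346.40187315]
3753 ((479.08197021484375, -183.8761444091797), (413.1025390625, 261.6351318359375), 5.70414400100708) 1346.401873147447
tube [ 264.98662912 -161.72924393   68.14139869] [ 624.6730633   -76.74201401 1346.40187315] 1009
1009 ((446.3439025878906, -112.57477569580078), (85.34530639648438, 355.1807861328125), 80.06378936767578) 1346.401873147447
[ 265.  -118.6    0.  1346.4]Traceback (most recent call last):
  File "<stdin>", line 20, in <module>
    return _quantile_unchecked(
        a, q, axis, out, overwrite_input, method, keepdims, weights)
    return _ureduce(a,
                    func=_quantile_ureduce_func,
    ...<5 lines>...
                    overwrite_input=overwrite_input,
                    method=method)
    r = func(a, **kwargs)
    result = _quantile(arr,
                       quantiles=q,
    ...<2 lines>...
                       out=out,
                       weights=wgt)
    slices_having_nans = np.isnan(arr[-1, ...])
                                  ~~~^^^^^^^^^
IndexError: index -1 is out of bounds for axis 0 with size 0
```

View pics/crop.png

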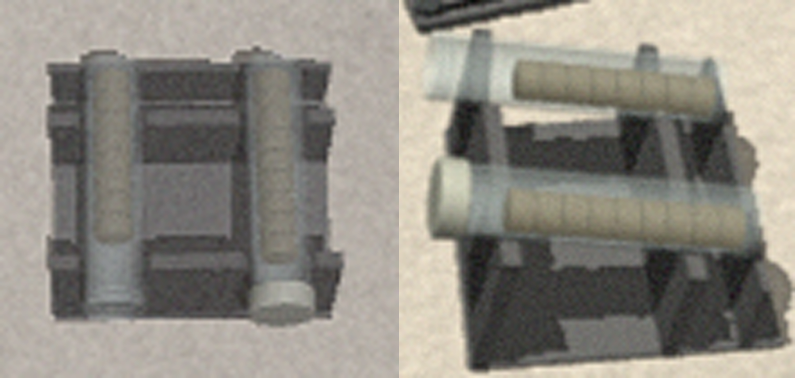

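In the crop, the near tube in the side view (right in the top view, pixel 350) has the white cap. The far one (pixel 311, the +y lane) is open, with eight tablets at its closed end. I redo the metric fit with the missing depth readings masked out.

```bash
python3 - <<'E'
from h import *
for nm in('top0','side0'):
    c=load(nm);P=world(c);P[c['range_z']<=0]=np.nan;P[...,2]+=0
    g=P.reshape(-1,3);g=g[~np.isnan(g[:,0])]
    def sel(x0,x1,y0,y1,z0,z1):return g[(g[:,0]>x0)&(g[:,0]<x1)&(g[:,1]>y0)&(g[:,1]<y1)&(g[:,2]>z0)&(g[:,2]<z1)]
    c0=P[235,330] if nm=='top0' else c0; c1=P[252,207] if nm=='top0' else c1
    print(nm,c0,c1)
    bz=sel(c0[0]-250,c0[0]-150,c0[1]-100,c0[1]+100,-20,20);print('bench',np.median(bz[:,2]))
    r=lambda q:print(len(q),cv2.minAreaRect(q[:,:2].astype(np.float32)))
    r(sel(c1[0]-150,c1[0]+150,c1[1]-190,c1[1]+120,5,60)); r(sel(c1[0]-150,c1[0]+150,c1[1]-190,c1[1]+150,32,60))
    q=sel(c0[0]-130,c0[0]+130,c0[1]-120,c0[1]+120,5,130);r(q);print(np.percentile(q,[0,1,50,99,100],axis=0).round(1).tolist())
    k=sel(c0[0]-130,c0[0]+130,c0[1]+10,c0[1]+100,60,130)
    print('openlane rows x,ymid,ywidth,z90')
    for xs in np.arange(k[:,0].min(),k[:,0].max(),20):
        b=k[(k[:,0]>=xs)&(k[:,0]<xs+20)]
        if len(b)>3:
            hi=b[b[:,2]>b[:,2].max()-12];print(np.round([b[:,0].mean(),np.median(hi[:,1]),np.ptp(b[:,1]),b[:,2].max(),len(b)],1))
E
```

```text
top0 [ 549.3235678  -167.80972618    8.77291958] [506.79032769 175.57921911   5.67183261]
bench -0.8436255236294983
5971 ((506.3811340332031, 141.01193237304688), (308.94927978515625, 298.3857116699219), 89.90923309326172)
764 ((506.9241943359375, 178.48814392089844), (136.1702880859375, 255.63690185546875), 11.792154312133789)
3707 ((549.0426025390625, -168.27047729492188), (255.6057891845703, 236.6846466064453), 0.14926542341709137)
[[421.1, -286.4, 5.0], [450.5, -258.2, 5.2], [542.2, -168.2, 76.1], [624.8, -77.0, 114.0], [677.1, -49.9, 119.7]]
openlane rows x,ymid,ywidth,z90
[ 461.6 -114.    39.2  118.   131. ]
[ 482.8 -114.2   80.   115.5  204. ]
[ 499.9 -114.5   79.2  110.5  115. ]
[ 521.  -114.7   34.5  103.8   99. ]
[ 541.3 -115.    37.5  100.1  109. ]
[ 561.4 -115.1   37.8   97.6  103. ]
[ 582.4 -115.4   78.8   91.5  152. ]
[ 601.5 -115.7   38.1   88.8  102. ]
[ 618.  -115.9   38.    84.5   59. ]
side0 [ 549.3235678  -167.80972618    8.77291958] [506.79032769 175.57921911   5.67183261]
bench 0.15728700573282595
4967 ((513.0797729492188, 152.23291015625), (286.5822448730469, 287.2542419433594), 0.4491189420223236)
808 ((505.4642028808594, 178.95086669921875), (136.0109405517578, 261.4100036621094), 11.977998733520508)
6935 ((559.0458984375, -170.81748962402344), (201.63194274902344, 230.6424102783203), 82.697265625)
[[432.3, -278.2, 5.0], [452.6, -258.4, 5.2], [540.6, -212.9, 67.9], [624.2, -80.4, 113.2], [679.0, -72.4, 119.8]]
openlane rows x,ymid,ywidth,z90
[ 461.1 -121.6   40.8  114.6  189. ]
[ 481.3 -119.9   84.   114.2  269. ]
[ 500.3 -120.8   82.8  107.2  198. ]
[ 520.6 -120.2   33.6  103.5  186. ]
[ 540.4 -121.1   34.9   99.2  185. ]
[ 560.6 -118.9   34.1   96.8  185. ]
[ 581.6 -121.3   85.    90.4  229. ]
[ 600.5 -119.4   35.2   87.8  157. ]
[ 616.5 -119.8   33.9   83.2   93. ]
```

```bash
cat >> h.py <<'E'
from workcell import *
MID=np.array([539.,-115,78]);PAN=np.array([506.,178.7,0]);YAW=.207;D=21.
c_,s_=np.cos(YAW),np.sin(YAW);RP=np.array([[c_,-s_,0],[s_,c_,0],[0,0,1]])
def rot(psi,el):
    x=np.array([np.cos(psi)*np.cos(el),np.sin(psi)*np.cos(el),np.sin(el)]);y=np.array([np.sin(psi),-np.cos(psi),0]);return np.stack([x,y,np.cross(x,y)],1)
RG=rot(np.pi-.012,.21);G=MID+D*RG[:,2]
def pour(by,el,mx=22,mz=72,back=0,L=85.):
    "TCP pose with the mouth centre at pan coords (mx,by,mz), elevation el (rad)"
    R=rot(np.pi+YAW,el);m=PAN+RP@[mx,by,mz];return m-(L+back)*R[:,0]+D*R[:,2],R
E
python3 - <<'E'
from h import *
r=lambda q:None if q is None else np.round(q,2).tolist()
print('grasp',G,r(inverse_kinematics(G,RG)),r(inverse_kinematics(G+[0,0,110],RG)))
for by in(-82,0,82):
    for e in(.1,-.28,-.36,-.6):
        for b in (0,30):
            p,R=pour(by,e,back=b);print(by,e,b,np.round(p),r(inverse_kinematics(p,R)))
E
```

```text
grasp [ 534.62265729 -114.94746937   57.46135079] [-0.02, 0.75, 0.16, 1.76, -0.12, 0.86, 1.76] [-0.15, 0.62, 0.37, 1.71, -0.2, 1.07, 1.85]
-82 0.1 0 [625. 120.  43.] [-0.26, 0.82, -0.03, 1.59, 0.02, 0.83, 1.48]
-82 0.1 30 [654. 126.  40.] [-0.26, 0.86, -0.03, 1.5, 0.02, 0.88, 1.49]
-82 -0.28 0 [630. 121.  75.] [-0.24, 0.65, -0.08, 1.92, 0.24, 0.31, 1.27]
-82 -0.28 30 [658. 127.  84.] [-0.24, 0.66, -0.07, 1.84, 0.18, 0.37, 1.33]
-82 -0.36 0 [629. 121.  82.] [-0.23, 0.62, -0.09, 1.98, 0.44, 0.2, 1.06]
-82 -0.36 30 [657. 127.  93.] [-0.22, 0.63, -0.1, 1.91, 0.35, 0.26, 1.17]
-82 -0.6 0 [625. 120. 103.] [0.46, 0.83, -1.07, 2.14, 1.9, 0.72, -0.12]
-82 -0.6 30 [649. 125. 120.] [0.33, 0.71, -0.86, 2.08, 1.82, 0.54, -0.12]
0 0.1 0 [608. 200.  43.] [-0.37, 0.82, -0.04, 1.58, 0.02, 0.84, 1.36]
0 0.1 30 [637. 206.  40.] [-0.36, 0.86, -0.05, 1.49, 0.02, 0.88, 1.37]
0 -0.28 0 [613. 201.  75.] [-0.43, 0.65, -0.02, 1.91, 0.25, 0.32, 1.11]
0 -0.28 30 [641. 207.  84.] [-0.42, 0.67, -0.02, 1.83, 0.2, 0.38, 1.17]
0 -0.36 0 [613. 201.  82.] [-0.46, 0.63, 0.0, 1.98, 0.41, 0.21, 0.93]
0 -0.36 30 [640. 207.  93.] [-0.43, 0.64, -0.01, 1.9, 0.33, 0.27, 1.03]
0 -0.6 0 [608. 200. 103.] [0.28, 0.84, -1.07, 2.13, 1.86, 0.83, -0.24]
0 -0.6 30 [632. 205. 120.] [0.16, 0.72, -0.86, 2.07, 1.78, 0.64, -0.22]
82 0.1 0 [591. 280.  43.] [-0.47, 0.84, -0.07, 1.54, 0.03, 0.86, 1.23]
82 0.1 30 [621. 287.  40.] [-0.46, 0.88, -0.07, 1.45, 0.03, 0.91, 1.25]
82 -0.28 0 [596. 281.  75.] [-0.59, 0.67, 0.01, 1.87, 0.28, 0.36, 0.95]
82 -0.28 30 [625. 287.  84.] [-0.56, 0.69, -0.0, 1.79, 0.25, 0.41, 1.0]
82 -0.36 0 [596. 281.  82.] [-0.65, 0.65, 0.07, 1.93, 0.4, 0.25, 0.81]
82 -0.36 30 [623. 287.  93.] [-0.61, 0.66, 0.04, 1.86, 0.35, 0.31, 0.88]
82 -0.6 0 [591. 280. 103.] [-0.02, 0.75, -0.86, 2.09, 1.8, 0.76, -0.39]
82 -0.6 30 [615. 285. 120.] [-0.15, 0.67, -0.66, 2.03, 1.71, 0.6, -0.34]
```

```bash
cat >> h.py <<'E'
REL=.2
def tool(mid,psi,el):
    R=rot(psi,el+REL);return np.asarray(mid)+D*R[:,2],R
G,RG=tool(MID,np.pi-.012,.21)
def pour(by,el,mx=22,mz=72,back=0,L=85.):
    m=PAN+RP@[mx,by,mz];return tool(m-(L+back)*rot(np.pi+YAW,el)[:,0],np.pi+YAW,el)
E
python3 - <<'E'
from h import *
r=lambda q:None if q is None else np.round(q,2).tolist()
print('grasp',G,r(inverse_kinematics(G,RG)),r(inverse_kinematics(G+[0,0,110],RG)))
for by in(-82,0,82):
    for e in(.1,-.28,-.6):
            p,R=pour(by,e);print(by,e,np.round(p),r(inverse_kinematics(p,R)))
movep(G+[0,0,110],RG);movel(G+[0,0,40]);
c=camera('side');cv2.imwrite('pics/s1.png',c['image'][120:420,200:520].repeat(2,0).repeat(2,1)[:600,:640]);s=read_state();print(s['time'],s['eef_pos'],G,r(s['qpos']))
c=camera('wrist');np.savez('pics/wrist1.npz',**c)
E
```

```text
grasp [ 530.6298068  -114.89955286   58.74046272] [-0.04, 0.85, 0.2, 1.6, -0.11, 1.12, 1.76] [-0.14, 0.73, 0.37, 1.56, -0.18, 1.31, 1.83]
-82 0.1 [621. 119.  43.] [-0.26, 0.91, -0.03, 1.41, 0.0, 1.12, 1.5]
-82 -0.28 [626. 120.  75.] [-0.27, 0.7, -0.02, 1.75, 0.03, 0.61, 1.46]
-82 -0.6 [621. 119. 101.] [-0.24, 0.57, -0.09, 2.03, 0.54, 0.16, 0.96]
0 0.1 [604. 199.  43.] [-0.35, 0.92, -0.06, 1.39, -0.01, 1.12, 1.39]
0 -0.28 [609. 200.  75.] [-0.41, 0.7, -0.02, 1.74, 0.05, 0.62, 1.32]
0 -0.6 [604. 199. 101.] [-0.49, 0.58, 0.03, 2.02, 0.5, 0.17, 0.83]
82 0.1 [587. 280.  43.] [-0.45, 0.94, -0.08, 1.35, -0.02, 1.14, 1.28]
82 -0.28 [592. 281.  75.] [-0.51, 0.72, -0.05, 1.7, 0.1, 0.65, 1.15]
82 -0.6 [587. 280. 101.] [-0.69, 0.6, 0.11, 1.98, 0.47, 0.21, 0.72]
3.65 [ 531.1498573  -115.02896098   99.62262886] [ 530.6298068  -114.89955286   58.74046272] [-0.13, 0.81, 0.34, 1.59, -0.2, 1.19, 1.84]
```

View pics/s1.png

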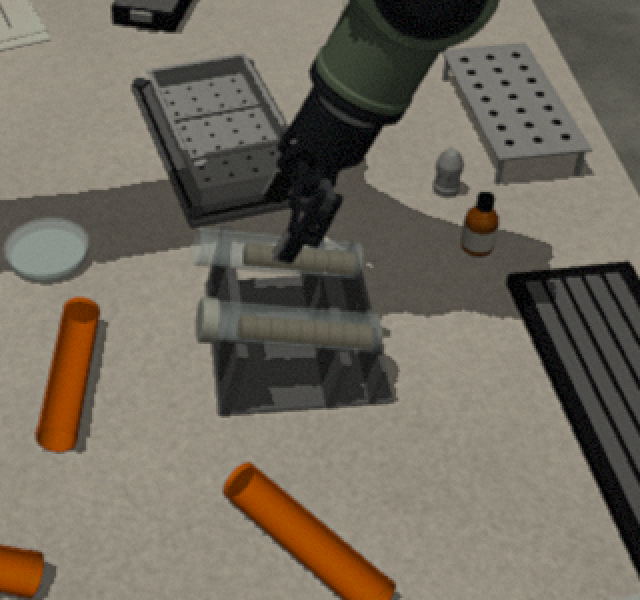

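The fingers straddle the open (far) tube near its middle, with the near fingertip at crop pixel (288,255). I go down, clamp and lift.

```bash
python3 - <<'E'
from h import *
print(movel(G,max_speed=80,guard=12));s=read_state();f0=s['ft_force'];print(s['eef_pos'],f0)
clamp();s=read_state();print(s['time'],s['eef_pos'].tolist(),s['finger_gap'],s['gripper_force'],s['ft_force'])
E
```

```text
False
[ 530.61010275 -115.00303805   58.67990086] [-0.05699228 -0.5661196   0.59219661]
4.8583 [530.958721506385, -114.09282006050584, 59.29209277812323] 36.731887558206644 60.34232024336234 [0.83799088 4.18275632 7.07908736]
```

```bash
python3 - <<'E'
from h import *
movel(G+[0,0,25],max_speed=60);s=read_state();print(s['time'],s['eef_pos'].tolist(),s['finger_gap'],s['gripper_force'],s['ft_force'])
c=camera('side');a=c['image'][215:325,280:400];np.savez('pics/side2.npz',**c)
w=camera('wrist');np.savez('pics/wrist2.npz',**w)
a=cv2.resize(a,(400,367),interpolation=2);b=cv2.resize(w['image'],(400,300));b=np.vstack([b,np.zeros((67,400,3),np.uint8)])
cv2.imwrite('pics/g2.png',cv2.convertScaleAbs(np.hstack([a,b]),alpha=1.4))
E
```

```text
5.425 [530.6628894513015, -114.86852583023354, 83.86645619765491] 36.30170469270688 59.924470600672066 [-0.21353875  0.24789145 -1.31059457]
```

View pics/g2.png

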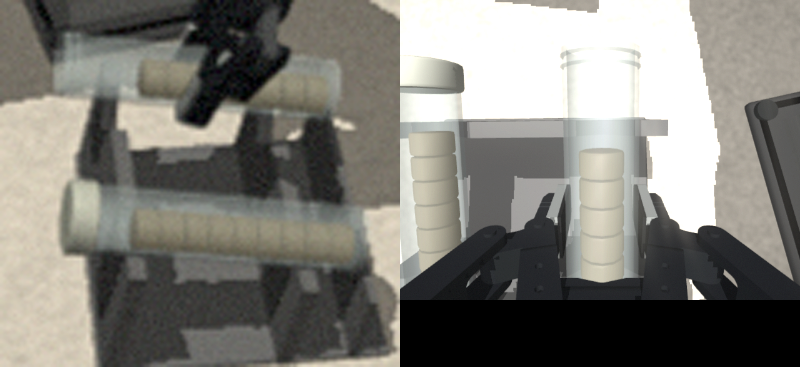

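The tube is held clear of the rack with the tablets in place. The wrist view shows the tablet row front at (602,155) and the mouth at (600,50). I carry it to the -y bay with the mouth slightly up and measure the held tube there.

```bash
cat >> h.py <<'E'
def tubefit(c,nominal,half=110):
    "ridge of the tube: world points well above the pan near the nominal axis -> samples along axis"
    P=world(c)[c['range_z']>0].reshape(-1,3);return P
E
python3 - <<'E'
from h import *
movel(G+[0,0,110],max_speed=150)
p,R=pour(-82,.1,mz=130);movep(p,R)
s=read_state();print(s['time'],s['eef_pos'],p,s['finger_gap'])
t=camera('top');np.savez('pics/top3.npz',**t);w=camera('wrist');np.savez('pics/wrist3.npz',**w);sd=camera('side');np.savez('pics/side3.npz',**sd)
# tube axis in nominal coordinates
m=rot(np.pi+YAW,.1)[:,0];mid=p-D*R[:,2];lat=np.array([np.sin(np.pi+YAW),-np.cos(np.pi+YAW),0]);up=np.cross(m,lat);up*=np.sign(up[2])
for n,c in(('top',t),('side',sd)):
    Q=world(c)[c['range_z']>0]-mid;A=np.c_[Q@m,Q@lat,Q@up];A=A[(abs(A[:,1])<24)&(A[:,2]>-5)&(A[:,2]<40)&(abs(A[:,0])<100)]
    print(n,len(A),A[:,0].max())
    for a in range(20,90,10):
        b=A[(A[:,0]>a)&(A[:,0]<a+10)]
        if len(b)>5: print(a+5,np.round([(b[:,1].min()+b[:,1].max())/2,np.ptp(b[:,1]),np.percentile(b[:,2],97)],1),len(b))
b=cv2.resize(w['image'],(400,300));a=cv2.resize(sd['image'][130:280,230:430],(400,300))
cv2.imwrite('pics/g3.png',np.hstack([a,b]))
E
```

```text
7.2583 [621.11549438 117.4749409  101.49727701] [621.07977194 119.07895916 101.45209331] 36.693135369891834
top 599 86.58845071206716
25 [-3.7 37.8 17.1] 54
35 [-3.7 37.6 18.5] 53
45 [-3.8 37.2 17.4] 54
55 [-3.9 36.9 18.4] 59
65 [-3.8 37.1 18.6] 53
75 [-4.3 38.4 18.7] 56
85 [-2.8 38.7 18.6] 40
side 881 88.20068697490433
25 [-8.6 30.2 19.3] 65
35 [-8.  29.9 19.7] 61
45 [-7.4 30.5 17.9] 60
55 [-8.4 26.  18.2] 61
65 [-6.8 32.6 20.1] 65
75 [-2.2 40.8 18. ] 64
85 [-3.1 41.5 19.4] 63
```

View pics/g3.png

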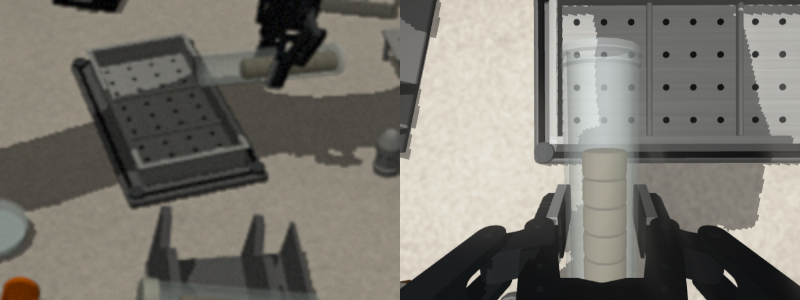

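The held tube matches the model: length and slant are right, and it sits 3–4 mm to one side. The wrist view shows its mouth at (603,50) over the -y bay, which spans x 560–650. I lower it, tilt it and make a few test shakes.

```bash
cat >> h.py <<'E'
def front(c,show=0):
    "top row of the beige tablets inside the tube (wrist view)"
    h=cv2.cvtColor(c['image'],cv2.COLOR_BGR2HSV).astype(int);s=(h[...,1]>35)&(h[...,0]<30)
    r=s[:440,305:345].mean(1)>.5
    return [int(i) for i in np.flatnonzero(np.diff(r.astype(int)))]
def shake(p,R,back=20,v=200,vr=70):
    movel(p-back*rot(np.pi+YAW,EL)[:,0],max_speed=v);movel(p,max_speed=vr)
EL=-.27
E
python3 - <<'E'
from h import *
print('ref',front(load('wrist3')))
p,R=pour(-80,EL,mz=68);movep(p,R);wait(.2);w=camera('wrist');print(read_state()['time'],front(w))
hsv=cv2.cvtColor(w['image'],cv2.COLOR_BGR2HSV);print(hsv[60:400:20,325].tolist())
for i in range(3):
    shake(p,R);w=camera('wrist');print(read_state()['time'],front(w))
np.savez('pics/wrist4.npz',**w)
E
```

```text
ref []
8.3 []
[[78, 9, 147], [78, 8, 169], [98, 10, 199], [90, 9, 197], [90, 9, 197], [90, 8, 195], [90, 11, 192], [90, 11, 166], [72, 6, 199], [33, 16, 142], [25, 26, 170], [25, 27, 168], [25, 27, 168], [25, 27, 168], [23, 27, 167], [24, 29, 168], [27, 20, 140]]
9.0333 []
9.7667 []
10.5 []
```

```bash
sed -i 's/h\[...,1\]>35)&(h\[...,0\]<30)/h[...,1]>19)\&(h[...,0]<32)/' h.py
python3 - <<'E'
from h import *
print(front(load('wrist3')),front(load('wrist4')))
p,R=pour(-80,EL,mz=68)
for i in range(2):
    shake(p,R,back=25,v=250);w=camera('wrist');print(read_state()['time'],front(w))
np.savez('pics/wrist5.npz',**w);cv2.imwrite('pics/w5.png',w['image'])
E
```

```text
[244] [195, 239, 243, 286, 288, 331, 334, 376, 382, 425, 433]
11.3083 [196, 333, 335, 380, 381, 427]
12.1167 [180, 224, 228, 272, 276, 319, 326]
```

View pics/w5.png

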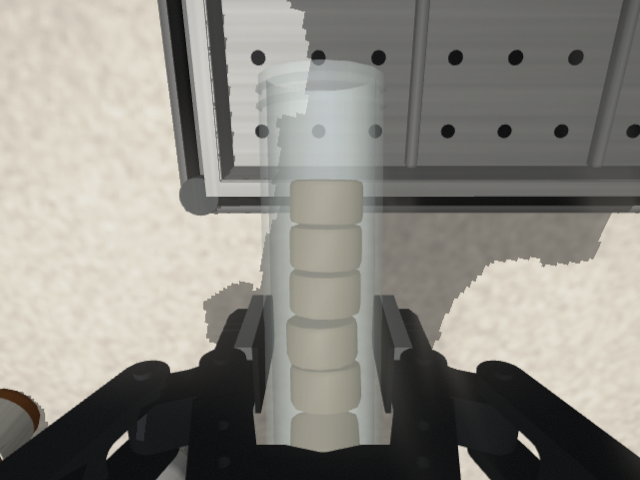

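The shaking works: the row front has moved from row 244 to 180, and the mouth is at about row 78. I continue until the first tablets drop.

```bash
cat >> h.py <<'E'
def run(by,n,need=2,start=180,back=20,v=250):
    p,R=pour(by,EL,mz=68);drops=0;f=start
    for i in range(n):
        shake(p,R,back=back,v=v);w=camera('wrist');e=[r for r in front(w)];g=[r for r in e if r>70]
        nf=g[0] if g else 480
        k=int(round(max(0,nf-f+8)/48)) ;drops+=k;print(round(read_state()['time'],2),e,'drops',drops);f=nf
        if drops>=need:break
    return w
E
python3 - <<'E'
from h import *
w=run(-80,7,need=1)
t=camera('top');s=camera('side')
a=cv2.resize(w['image'],(400,300));b=cv2.resize(t['image'][205:300,140:270],(400,292));b=np.vstack([b,np.zeros((8,400,3),np.uint8)])
d=cv2.resize(s['image'][130:240,240:390],(400,293));cv2.imwrite('pics/w6.png',np.vstack([np.hstack([a,b]),np.hstack([d,d*0])]))
E
```

```text
12.85 [166, 210, 212, 256, 258, 302, 304] drops 0
13.58 [150, 195, 201, 245, 247, 291, 292, 334, 336, 429, 433] drops 0
14.32 [137, 181, 188, 232, 237, 281, 282, 325, 327] drops 0
15.05 [123, 169, 175, 220, 225, 269, 275, 318, 326] drops 0
15.78 [48, 165, 209, 213, 257, 263, 307, 312] drops 1
```

View pics/w6.png

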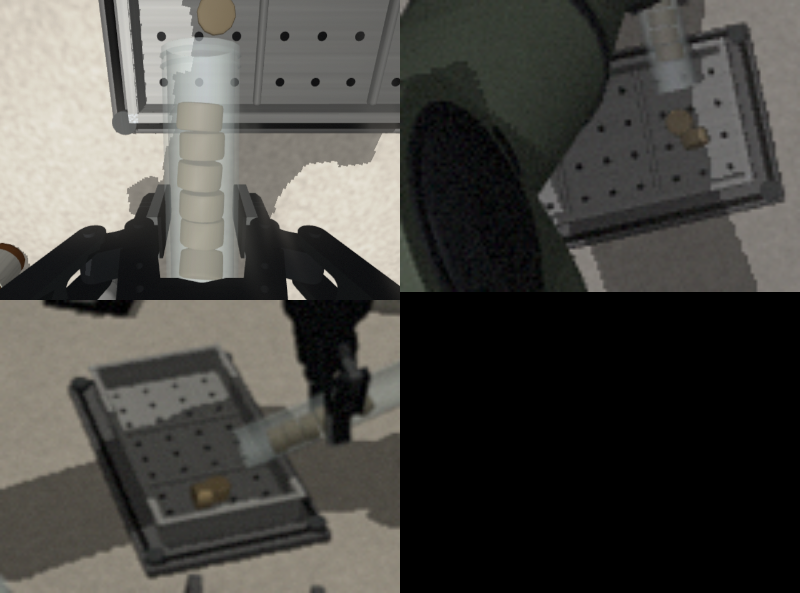

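In the top and side crops one or two tablets lie in the -y bay, with blobs at (680,122) and (695,135). I count them numerically.

```bash
cat >> h.py <<'E'
def tabs(c,verbose=1):
    "beige blobs in the pan, in pan coordinates"
    h=cv2.cvtColor(c['image'],cv2.COLOR_BGR2HSV).astype(int);P=world(c);Q=(P-PAN)@RP
    m=(h[...,1]>60)&(h[...,0]<30)&(c['range_z']>0)&(abs(Q[...,0])<62)&(abs(Q[...,1])<122)&(Q[...,2]<60)
    n,l=cv2.connectedComponents(m.astype(np.uint8))
    out=[]
    for i in range(1,n):
        q=Q[l==i]
        if len(q)<12:continue
        r=cv2.minAreaRect(q[:,:2].astype(np.float32))
        print('blob n',len(q),'c',np.round(q[:,:2].mean(0),1),'size',np.round(r[1],1),'z med/max',np.round([np.median(q[:,2]),q[:,2].max()],1))
    return m
E
python3 - <<'E'
from h import *
for n in('top','side'):
    c=camera(n);np.savez('pics/%s7.npz'%n,**c);print(n);tabs(c)
c=load('top7');P=world(c);Q=(P-PAN)@RP
h=cv2.cvtColor(c['image'],cv2.COLOR_BGR2HSV)
y,x=244,360-140
print(h[235:256:2,352-140+8:376-140+4:2,1])
m=(abs(Q[...,0])<60)&(abs(Q[...,1]+80)<36)&(c['range_z']>0)&(Q[...,2]<45)
for v,u in np.argwhere(m&(Q[...,2]>20))[::3]:print((v,u),np.round(Q[v,u]).astype(int).tolist(),end=' ')
E
```

```text
top
blob n 72 c [ -5.9 -78.6] size [41.9 19.3] z med/max [30.1 39.4]
side
blob n 132 c [ -6.3 -79.7] size [61.8 29.5] z med/max [27.9 41.1]
[[11 12  3  4 12  8  7  4  7  5]
 [12 19 16  4  8  4  4  0  5  7]
 [11  4  8 16  0  8  4  7  2  5]
 [ 8  4  9  4 71 77 73 28  2  0]
 [ 0  4  9 19 66 62 67 58  4  5]
 [ 9  8 11 23 68 62 70 64  0  0]
 [ 4 12  4 15 75 61 59 65 73 84]
 [11  4  8  8 12 17 75 69 59 69]
 [ 4 11 12  3  8  4 63 64 72 49]
 [ 0  0  8 16 11  8 27 58 31  4]
 [ 8 10 11  4  7  0  7  8 11 11]]
(np.int64(221), np.int64(236)) [60, -103, 41] (np.int64(222), np.int64(238)) [60, -106, 27] (np.int64(230), np.int64(217)) [51, -45, 24] (np.int64(241), np.int64(228)) [13, -69, 26] (np.int64(241), np.int64(231)) [11, -77, 27] (np.int64(242), np.int64(228)) [9, -69, 30] (np.int64(242), np.int64(231)) [8, -76, 28] (np.int64(242), np.int64(240)) [4, -100, 21] (np.int64(243), np.int64(229)) [6, -71, 30] (np.int64(243), np.int64(232)) [4, -79, 31] (np.int64(244), np.int64(220)) [10, -46, 26] (np.int64(244), np.int64(228)) [6, -67, 23] (np.int64(244), np.int64(231)) [2, -75, 29] (np.int64(244),
[... 555 characters left out ...]
, -73, 28] (np.int64(248), np.int64(234)) [-12, -82, 35] (np.int64(248), np.int64(237)) [-13, -90, 32] (np.int64(249), np.int64(231)) [-12, -73, 34] (np.int64(249), np.int64(234)) [-15, -82, 36] (np.int64(249), np.int64(237)) [-16, -90, 36] (np.int64(250), np.int64(231)) [-14, -72, 31] (np.int64(250), np.int64(234)) [-17, -81, 35] (np.int64(250), np.int64(237)) [-19, -89, 33] (np.int64(251), np.int64(232)) [-19, -75, 36] (np.int64(251), np.int64(235)) [-21, -83, 37] (np.int64(251), np.int64(238)) [-20, -90, 24] (np.int64(252), np.int64(233)) [-23, -78, 38] (np.int64(252), np.int64(236)) [-23, -85, 30] (np.int64(253), np.int64(235)) [-23, -80, 21] (np.int64(266), np.int64(224)) [-52, -44, 21]
```

Two tablets are in the -y bay: one flat, with its top at 28 mm, and one on edge, with its top at 38 mm. Six remain in the tube. I move on to the middle bay.

```bash
sed -i 's/def run(by,n,need=2,start=180,back=20,v=250):/def run(by,n,need=2,start=180,back=20,v=250,mx=22):/;s/p,R=pour(by,EL,mz=68);drops/p,R=pour(by,EL,mz=68,mx=mx);drops/' h.py
python3 - <<'E'
from h import *
p,R=pour(2,EL,mz=68);movel(p,max_speed=90);print(read_state()['time'],front(camera('wrist')))
w=run(2,7,need=1,start=165)
for n in('top','side'):
    c=camera(n);np.savez('pics/%s8.npz'%n,**c);print(n);tabs(c)
np.savez('pics/wrist8.npz',**w)
E
```

```text
17.0417 [165, 209, 213, 257, 264, 308, 312]
17.82 [147, 192, 201, 245, 250, 294, 299, 436] drops 0
18.56 [46, 188, 232, 237, 281, 285, 328, 329, 426] drops 1
top
blob n 92 c [ -5.8 -78.4] size [41.2 21.3] z med/max [28.6 40.4]
blob n 50 c [-0.6 -1. ] size [19.5 21. ] z med/max [26.1 35.1]
side
blob n 75 c [-1.  -1.5] size [50.  19.9] z med/max [26.9 32.7]
blob n 127 c [ -6.1 -79.9] size [64.1 27.6] z med/max [28.7 39.4]
```

```bash
python3 - <<'E'
from h import *
p,R=pour(2,EL,mz=68,mx=12);movel(p,max_speed=90)
w=run(2,8,need=1,start=188,mx=12)
for n in('top','side'):
    c=camera(n);np.savez('pics/%s9.npz'%n,**c);print(n);tabs(c)
np.savez('pics/wrist9.npz',**w)
E
```

```text
19.65 [10, 70, 162, 206, 213, 257, 261, 304, 306, 412] drops 0
20.38 [10, 70, 151, 196, 201, 245, 249, 292, 296, 405] drops 0
21.12 [10, 70, 138, 183, 188, 233, 235, 279, 280, 393] drops 0
21.85 [10, 70, 123, 169, 175, 219, 225, 269, 273, 384] drops 0
22.58 [10, 70, 110, 157, 162, 207, 212, 257, 261, 371] drops 0
23.32 [10, 70, 99, 145, 150, 195, 201, 246, 249, 359] drops 0
24.05 [10, 70, 83, 89, 99, 131, 138, 184, 189, 234, 237, 348] drops 0
24.78 [10, 70, 80, 89, 99, 122, 126, 173, 178, 222, 226, 337] drops 0
top
blob n 89 c [ -6.5 -78.9] size [41.6 21. ] z med/max [30.2 38.5]
blob n 48 c [-1.  -1.1] size [20.  20.4] z med/max [26.3 30.1]
side
blob n 75 c [-1.1 -1.6] size [46.3 19.9] z med/max [26.6 32.4]
blob n 125 c [ -5.6 -78.6] size [63.3 28.5] z med/max [27.8 40.8]
```

```bash
python3 - <<'E'
from h import *
w=run(2,4,need=1,start=85,mx=12)
for n in('top','side'):
    c=camera(n);np.savez('pics/%s10.npz'%n,**c);print(n);tabs(c)
np.savez('pics/wrist10.npz',**w)
E
```

```text
25.62 [9, 70, 114, 161, 167, 212, 214, 326] drops 1
top
blob n 20 c [23.1 28.8] size [22.1 10. ] z med/max [32.4 39.9]
blob n 89 c [ -6.3 -78.4] size [40.8 20.9] z med/max [29.8 38.8]
blob n 50 c [-1.2 -0.9] size [20.  19.8] z med/max [26.4 34.1]
side
blob n 52 c [22.8 21.3] size [54.7 22.3] z med/max [27.1 56.6]
blob n 72 c [-1.7 -2.5] size [27.1 19.9] z med/max [26.6 32.6]
blob n 130 c [ -5.9 -79. ] size [60.6 28.6] z med/max [28.  41.1]
```

Now 2 tablets are in the -y bay and 2 in the middle, and 4 remain for the +y bay.

```bash
python3 - <<'E'
from h import *
c=camera('top');tabs(c)
p,R=pour(84,EL,mz=68,mx=12);movel(p,max_speed=90);print(front(camera('wrist')))
w=run(84,5,need=1,start=114,mx=12)
for n in('top','side'):
    c=camera(n);np.savez('pics/%s11.npz'%n,**c);print(n);tabs(c)
np.savez('pics/wrist11.npz',**w)
E
```

```text
blob n 21 c [22.6 28.2] size [19.9 10.6] z med/max [34.9 39.2]
blob n 90 c [ -6.1 -78.6] size [39.6 21.3] z med/max [28.9 44.5]
blob n 58 c [-1.  -1.7] size [20.  20.9] z med/max [27.6 34.4]
[114, 161, 167, 212, 214, 326]
27.61 [103, 150, 154, 200, 201, 246, 247, 314] drops 0
28.34 [99, 139, 144, 189, 191, 236, 237, 305] drops 0
29.07 [81, 89, 99, 128, 133, 179, 180, 225, 227, 295] drops 0
29.81 [62, 70, 80, 89, 123, 168, 170, 214, 218, 286] drops 0
30.54 [62, 70, 79, 89, 111, 157, 159, 204, 208, 276] drops 0
top
blob n 45 c [25.9 24.7] size [14.9 19.8] z med/max [33.2 39.2]
blob n 90 c [ -6.4 -78.6] size [40.4 20.9] z med/max [29.2 40.5]
blob n 60 c [-1.  -1.6] size [22.  20.8] z med/max [26.8 33. ]
blob n 39 c [14.2 82.2] size [13.4 21.7] z med/max [26.2 32.5]
side
blob n 66 c [16.2 82.7] size [42.  20.8] z med/max [26.6 31.4]
blob n 75 c [25.8 25.7] size [49.8 21. ] z med/max [31.1 40.6]
blob n 75 c [-0.6  1.3] size [49.  20.2] z med/max [25.9 31.3]
blob n 131 c [ -6.1 -78.8] size [61.9 30.8] z med/max [28.2 40.5]
```

```bash
python3 - <<'E'
from h import *
p,R=pour(84,EL,mz=68,mx=-6);movel(p,max_speed=90)
for k in range(3):
    w=run(84,3,need=1,start=111,mx=-6);c=camera('top');tabs(c)
c=camera('side');tabs(c);np.savez('pics/side12.npz',**c);np.savez('pics/wrist12.npz',**w)
E
```

```text
31.73 [99, 146, 147, 194, 198, 265] drops 0
32.46 [88, 89, 99, 134, 136, 185, 187, 256] drops 0
33.19 [80, 89, 99, 126, 127, 175, 179, 248] drops 0
blob n 48 c [25.5 24.6] size [13.1 21.6] z med/max [33.3 40.7]
blob n 91 c [ -6.2 -78.5] size [41.8 19.3] z med/max [28.6 41.5]
blob n 58 c [-1.2 -1.4] size [21.8 21.2] z med/max [25.5 32.6]
33.98 [22, 120, 167, 172, 240] drops 0
34.71 [22, 106, 155, 158, 229] drops 0
35.44 [22, 99, 142, 145, 216] drops 0
blob n 42 c [25.9 24.5] size [12.7 19.8] z med/max [34.6 42.1]
blob n 88 c [ -5.9 -78.5] size [41.3 21.3] z med/max [28.6 46.9]
blob n 60 c [-1.  -1.5] size [22.  21.3] z med/max [26.7 32.2]
blob n 61 c [-36.4  88.1] size [21.9 21.4] z med/max [26.2 30.8]
36.23 [22, 64, 70, 80, 89, 127, 197] drops 0
36.96 [22, 64, 70, 79, 89, 122, 192] drops 0
37.69 [22, 64, 70, 79, 89, 115, 185] drops 0
blob n 42 c [25.7 24.6] size [14.2 19.4] z med/max [32.2 42.4]
blob n 88 c [ -6.3 -78.6] size [40.8 21. ] z med/max [28.7 42.2]
blob n 59 c [-0.8 -1.5] size [21.9 22.8] z med/max [25.9 32.7]
blob n 38 c [-6.1 83.9] size [10.7 20.2] z med/max [32.9 40.8]
blob n 53 c [-36.4  88. ] size [21.2 20.4] z med/max [26.  32.2]
blob n 125 c [ 6.4 82.6] size [54.9 33.9] z med/max [28.4 39.8]
blob n 71 c [-36.9  88.4] size [45.4 20.7] z med/max [26.6 31.5]
blob n 75 c [26.1 26.3] size [50.8 20.8] z med/max [30.  40.1]
blob n 78 c [-0.6  1.4] size [52.8 20.2] z med/max [26.4 30.9]
blob n 130 c [ -6.1 -79. ] size [60.1 28.9] z med/max [28.2 41.2]
```

```bash
python3 - <<'E'
from h import *
p,R=pour(84,EL,mz=68,mx=-6)
for k in range(9):
    shake(p,R,back=22,v=260);w=camera('wrist');e=front(w);print(read_state()['time'],e)
    if not [r for r in e if r>105]:break
t=camera('top');print('top');tabs(t);s=camera('side');print('side');tabs(s)
a=cv2.resize(w['image'],(400,300));b=cv2.resize(t['image'][205:300,140:270],(400,300));d=cv2.resize(s['image'][130:240,240:390],(400,293));cv2.imwrite('pics/w13.png',cv2.convertScaleAbs(np.vstack([np.hstack([a,b]),np.hstack([d,d*0])]),alpha=1.3))
E
```

```text
38.5583 [22, 64, 70, 79, 89, 108, 179]
39.325 [22, 64, 70, 79, 89, 99, 169]
40.0917 [22, 64, 70, 79, 89, 99, 163]
40.8583 [22, 64, 70, 79, 89, 99, 157]
41.625 [22, 64, 70, 79, 89, 99, 148]
42.3917 [24, 65, 69, 80, 86]
top
blob n 46 c [25.8 24.9] size [14.5 21.2] z med/max [33.2 40.6]
blob n 91 c [ -5.8 -78.3] size [41.8 19.4] z med/max [29.3 40.8]
blob n 57 c [-1.  -1.5] size [21.8 20.6] z med/max [26.2 30.7]
blob n 39 c [-6.8 86.8] size [10.8 21.2] z med/max [33.  38.7]
blob n 60 c [-37.  88.] size [21.  21.1] z med/max [26.1 31.8]
side
blob n 157 c [ 6.  84.4] size [45.4 48.3] z med/max [28.4 57.5]
blob n 67 c [-37.2  87.4] size [37.  20.7] z med/max [25.9 31.8]
blob n 155 c [12.8 14. ] size [92.2 34.1] z med/max [27.6 42.4]
blob n 130 c [ -6.  -79.2] size [63.9 29. ] z med/max [28.6 40.1]
```

View pics/w13.png

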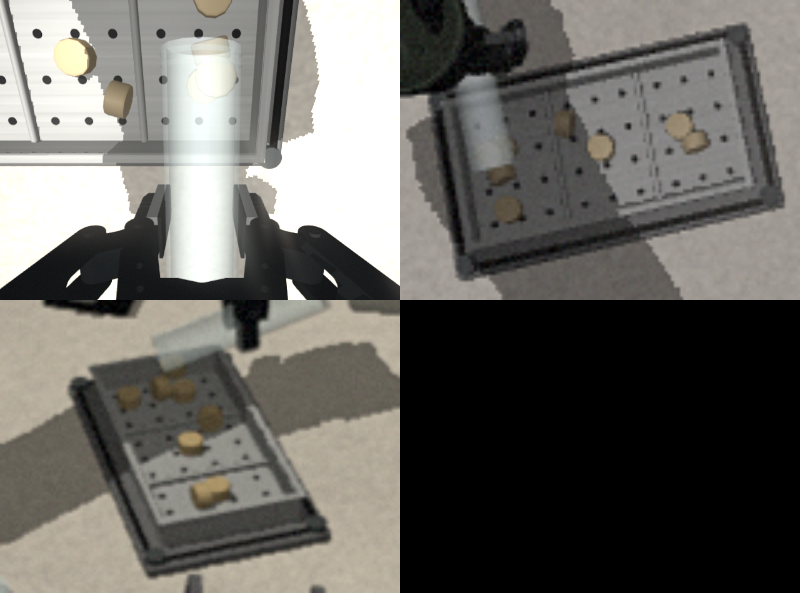

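The wrist view shows the tube empty, apart from blobs seen through the glass at (212,78). I raise the tube and count again with the view clear.

```bash
python3 - <<'E'
from h import *
p,R=pour(84,EL,mz=150,mx=20);movel(p,max_speed=120)
wait(.2);s=camera('side');print('side');tabs(s);t=camera('top');print('top',read_state()['time']);tabs(t)
w=camera('wrist');print(front(w))
a=cv2.resize(w['image'],(400,300));d=cv2.resize(s['image'][130:240,240:390],(400,300),interpolation=2);cv2.imwrite('pics/w14.png',cv2.convertScaleAbs(np.hstack([a,d]),alpha=1.3))
E
```

```text
side
blob n 184 c [ 7.6 85.8] size [47.7 48.1] z med/max [31.  52.8]
blob n 69 c [-37.1  87.5] size [44.4 20.7] z med/max [26.4 31.4]
blob n 78 c [26.  26.4] size [55.6 21. ] z med/max [31.  40.6]
blob n 70 c [-1.3 -1.5] size [47.  21.4] z med/max [27.4 32.5]
blob n 128 c [ -6.  -79.1] size [53.8 35.2] z med/max [28.7 40.1]
top 43.6583
blob n 44 c [25.7 25. ] size [13.7 20.8] z med/max [34.  40.1]
blob n 93 c [ -5.8 -78.3] size [42.2 19.5] z med/max [28.6 42.1]
blob n 57 c [-0.6 -1.7] size [21.1 22.4] z med/max [26.1 33.3]
blob n 143 c [ 7.3 86.8] size [38. 31.] z med/max [36.4 51.5]
blob n 60 c [-36.9  87.3] size [21.9 21.1] z med/max [26.5 33. ]
[11, 70, 80, 87]
```

View pics/w14.png

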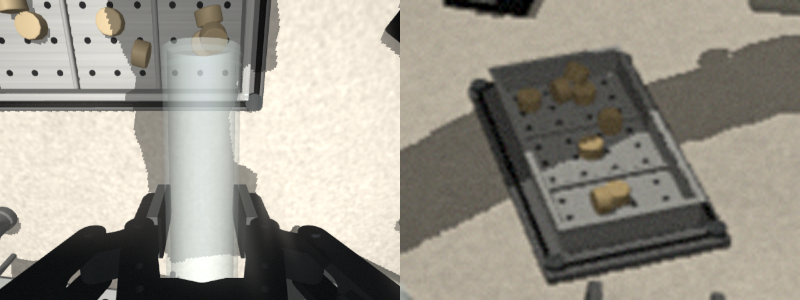

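All eight tablets are in the pan: 2, 2 and 4. In the +y bay one lies on top of others, at side crop (577,72). I check its height.

```bash
python3 - <<'E'
from h import *
for nm in('top','top','side'):
    t=camera(nm);Q=(world(t)-PAN)@RP
    H=[[[] for _ in range(9)] for _ in range(9)]
    q=Q[(t['range_z']>0)&(abs(Q[...,0]-5)<40)&(abs(Q[...,1]-86)<27)&(Q[...,2]<65)]
    print(nm,'rows x -35..40 step 6, cols y 62..110 step 6, median z')
    for x in range(-32,40,6):
        print(x,[ (lambda b:int(np.median(b)) if len(b) else -1)(q[(abs(q[:,0]-x)<3.5)&(abs(q[:,1]-y)<3.5)][:,2]) for y in range(62,112,6)])
E
```

```text
top rows x -35..40 step 6, cols y 62..110 step 6, median z
-32 [13, 13, 13, 26, 27, 25, 27, 12, 12]
-26 [14, 12, 15, 16, 23, 26, 26, 15, 12]
-20 [13, 13, 13, 13, 14, 12, 11, 14, 12]
-14 [12, 10, 14, 10, 16, 15, 14, 13, 13]
-8 [9, 11, 15, 23, 35, 33, 32, 11, 12]
-2 [10, 12, 12, 28, 35, 35, 34, 13, 12]
4 [11, 9, 13, 15, 42, 42, 40, 12, 12]
10 [14, 14, 15, 26, 47, 48, 46, 42, 15]
16 [12, 13, 23, 27, 45, 45, 44, 45, 11]
22 [9, 11, 23, 27, 40, 41, 40, 47, -1]
28 [12, 13, 12, 26, 29, 38, 40, -1, 13]
34 [12, 13, 12, 11, 11, 11, 12, 12, 11]
top rows x -35..40 step 6, cols y 62..110 step 6, median z
-32 [13, 13, 11, 21, 27, 26, 29, 14, 14]
-26 [13, 13, 12, 13, 26, 26, 31, 14, 16]
-20 [11, 13, 13, 14, 10, 15, 13, 13, 13]
-14 [13, 13, 13, 14, 16, 14, 13, 13, 14]
-8 [11, 13, 20, 26, 35, 32, 32, 10, 14]
-2 [14, 13, 11, 29, 35, 36, 32, 13, 14]
4 [12, 11, 12, 25, 37, 45, 43, 11, 12]
10 [13, 12, 18, 26, 45, 47, 47, 31, 12]
16 [12, 12, 18, 27, 46, 46, 44, 46, 11]
22 [11, 10, 22, 30, 42, 40, 40, 39, -1]
28 [12, 14, 14, 26, 28, 38, 35, -1, 10]
34 [12, 13, 12, 10, 13, 15, 12, 13, 13]
side rows x -35..40 step 6, cols y 62..110 step 6, median z
-32 [12, 13, 17, 18, 26, 27, 27, 27, -1]
-26 [14, 14, 14, 14, 18, 23, 27, -1, -1]
-20 [14, 12, 12, 13, 12, 14, 13, 14, 15]
-14 [13, 14, 14, 14, 23, 24, 21, 13, 14]
-8 [13, 14, 17, 25, 31, 32, 36, -1, -1]
-2 [13, 14, 14, 26, 34, 39, 38, -1, -1]
4 [14, 14, 15, 25, 36, 46, 45, 46, -1]
10 [15, 14, 20, 28, 44, 46, 49, 46, 15]
16 [14, 14, 18, 27, 39, 43, 46, 46, 15]
22 [12, 13, 20, 26, 32, 27, 34, -1, -1]
28 [15, 14, 14, 14, 15, 27, -1, -1, -1]
34 [-1, 14, 13, 14, 14, 16, 11, 12, 14]
```

The top tablet is tilted, with its peak at about 47 mm and its upper face centre at about 44, so its centre is near 37 mm, below the 45 mm limit. I carry the tube back over its lane and check for slip in the grip before lowering.

```bash
python3 - <<'E'
from h import *
p,R=pour(84,.1,mz=150,mx=20);movep(p,R)
movep(G+[0,0,110],RG);wait(.2);s=read_state();print(s['time'],s['eef_pos']-G-[0,0,110],s['finger_gap'])
t=camera('top');sd=camera('side');w=camera('wrist')
mid=MID+[0,0,110];Rt=rot(np.pi-.012,.21);m,lat=Rt[:,0],Rt[:,1];up=-Rt[:,2]
def an(n,c,mid):
    Q=world(c)[c['range_z']>0]-mid;A=np.c_[Q@m,Q@lat,Q@up];A=A[(abs(A[:,1])<26)&(A[:,2]>-5)&(A[:,2]<32)&(abs(A[:,0])<105)]
    print(n,len(A),A[:,0].min(),A[:,0].max())
    for a in list(range(-90,-40,10))+list(range(20,90,10)):
        b=A[(A[:,0]>a)&(A[:,0]<a+10)]
        if len(b)>5: print(a+5,np.round([(b[:,1].min()+b[:,1].max())/2,np.ptp(b[:,1]),np.percentile(b[:,2],95)],1),end=' ')
    print()
an('top now',t,mid);an('side now',sd,mid);an('top start',load('top0'),MID);an('side start',load('side0'),MID)
E
```

```text
46.0917 [ 0.28733493  0.9134749  -0.20773396] 36.40905973952772
top now 676 -20.947302639638753 84.87969824412014
25 [-1.7 36.2 18.4] 35 [-1.7 36.2 18.7] 45 [-0.4 38.6 18.5] 55 [-0.4 38.5 18.6] 65 [-0.4 38.3 19. ] 75 [-0.3 38.2 20.1] 85 [-0.3 38.  19.1] 
side now 1308 -83.72687559503635 87.61325130068558
-85 [-6.1 24.4 16.1] -75 [-5.6 28.7 16.7] -65 [-4.  30.6 16.9] -55 [-3.6 32.6 16.6] -45 [-8.  25.  17.1] 25 [-5.8 28.7 18. ] 35 [-4.3 30.2 17.9] 45 [-5.7 30.  18.1] 55 [-6.2 27.5 18.9] 65 [-5.8 29.7 18.4] 75 [-4.9 33.1 19. ] 85 [-0.5 39.2 19. ] 
top start 857 -84.8261102881385 87.02898829914928
-85 [ 0.1 32.6 17.4] -75 [ 0.1 38.  18.5] -65 [ 0.1 37.9 18.9] -55 [ 0.2 37.9 19.4] -45 [ 0.2 48.7 20. ] 25 [-1.1 34.2 18.7] 35 [-1.1 34.1 18. ] 45 [-5.  41.9 18.7] 55 [ 3.  42.  19.3] 65 [-1.1 33.8 18.4] 75 [-2.3 36.3 20. ] 85 [-2.3 36.3 19.5] 
side start 1408 -83.6852342748066 86.65386087745313
-85 [-3.2 28.7 18.5] -75 [-1.9 34.4 19.2] -65 [-4.6 32.6 18.4] -55 [-4.9 38.  18.7] -45 [-7.2 35.6 19. ] 25 [-5.  30.7 18.7] 35 [-3.3 32.8 18.5] 45 [-7.8 35.8 19.1] 55 [-4.1 40.3 18.7] 65 [-5.7 31.  19.2] 75 [-2.  36.3 18.9] 85 [-0.1 40.8 18.3]
```

There is no measurable slip: the held tube matches its starting position within 1–2 mm. I lower it with a force guard and release.

```bash
python3 - <<'E'
from h import *
movel(G+[-1,0,15],max_speed=90);wait(.1)
g=movel(G+[-1,0,.5],max_speed=30,guard=8);wait(.2);s=read_state();print(g,s['time'],s['eef_pos']-G,s['ft_force'])
E
```

```text
True 48.2167 [-1.08988058  0.59645598  1.27764332] [0.30354854 2.48512582 7.89771104]
```

```bash
python3 - <<'E'
from h import *
open_gripper();wait(.2);s=read_state();print(s['time'],s['finger_gap'],s['ft_force'])
print(movel(s['eef_pos']+[0,0,70],max_speed=80,guard=8))
p=read_state()['eef_pos'];movel(p+[0,0,60]);movep(np.array([400,100,300.]),rot(np.pi,0));wait(.3)
t=camera('top');sd=camera('side');np.savez('pics/topE.npz',**t)
Rt=rot(np.pi-.012,.21);m,lat=Rt[:,0],Rt[:,1];up=-Rt[:,2]
for n,c in(('top',t),('start',load('top0')),('side',sd),('start',load('side0'))):
    Q=world(c)[c['range_z']>0]-MID;A=np.c_[Q@m,Q@lat,Q@up];A=A[(abs(A[:,1])<26)&(A[:,2]>10)&(A[:,2]<32)&(abs(A[:,0])<105)]
    print(n,len(A),A.min(0),A.max(0),[np.round(np.median(A[abs(A[:,0]-a)<12],0),1).tolist() for a in(-70,0,70)])
print(read_state()['time']);tabs(t);print();tabs(sd)
cv2.imwrite('pics/end.png',cv2.convertScaleAbs(np.hstack([cv2.resize(t['image'][190:300,140:380],(400,300)),cv2.resize(sd['image'][130:330,230:400],(400,300))]),alpha=1.4))
E
```

```text
48.9583 85.270396882852 [ 0.15580263  0.99088146 -1.25023545]
False
top 650 [-85.06566901 -17.89097255  10.01615392] [86.97629514 16.27513346 22.83181677] [[-70.7, 0.0, 15.8], [0.0, 0.1, 15.6], [69.7, -2.4, 15.4]]
start 636 [-84.82611029 -18.25954415  10.01982231] [87.0289883  16.23086348 23.29502307] [[-69.2, 0.0, 15.7], [0.0, 0.1, 15.0], [70.1, -2.4, 14.9]]
side 856 [-84.10501095 -19.04108323  10.02339135] [87.97472288 17.05372691 21.2748925 ] [[-69.1, -4.4, 16.0], [0.0, -4.4, 16.1], [70.3, -7.1, 16.2]]
start 848 [-82.47228351 -19.97835733  10.00272699] [86.65386088 16.19720218 21.7652145 ] [[-70.6, -4.8, 16.1], [-0.7, -5.3, 16.0], [70.0, -6.1, 16.1]]
52.0083
blob n 82 c [ -6.5 -78.7] size [41.  19.3] z med/max [30.1 41. ]

blob n 186 c [ 7.  86.2] size [50.1 42.3] z med/max [31.8 52. ]
blob n 71 c [-36.3  89.9] size [47.4 20.8] z med/max [25.5 32.2]
blob n 73 c [26.3 26.3] size [49.6 21. ] z med/max [30.3 42.2]
blob n 72 c [-1.8 -2.4] size [27.4 19.9] z med/max [26.7 31.8]
blob n 134 c [ -6.4 -79.1] size [63.9 30.4] z med/max [28.  40.4]
```

View pics/end.png

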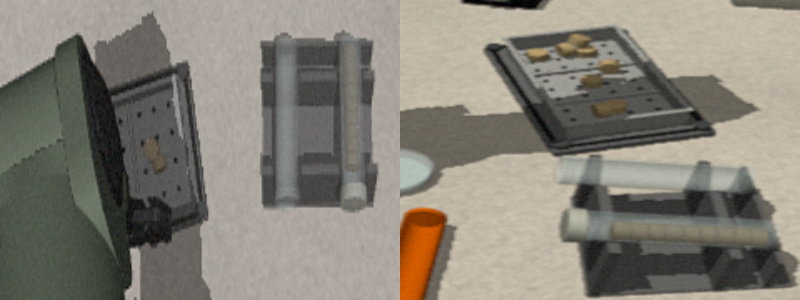

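The empty tube lies in its lane (crop 285,120) as at the start, the tablets are in the pan 2/2/4, and the arm is clear, so I hand in.

```bash
python3 -c "
from workcell import *
print(finish_job())"
```

```text
the job is handed in; nothing more can be done
None
```

I handed the job in at about 52 s, verdict not shown: all eight tablets are in the pan (2, 2 and 4 per bay; one rests tilted on others, its centre about 37 mm up by depth reading), and the empty tube is back in its lane, within about 2 mm of where it started.

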